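# Lock the leather dyes away in the bolted chest

### The arm

A 7-joint arm with a two-finger parallel gripper is mounted at the origin on the work surface. World frame = base frame: x ahead of the robot, y to its left, z up, the work surface at z = 0. Lengths are in m, angles in rad, forces in N, time in s.
With the tool pointing down it reaches from about 0.375 to 0.925 m from the base axis. Payload 3.1 kg.
Tool frame: the origin (TCP) lies between the finger pads; the fingertips stand env.finger_overhang ahead of it and the grasp point (between the pads) lies 2 mm behind it (env.finger_overhang is the distance from the TCP to the fingertips, in m); z points along the fingers, y is the line along which they close (so a half turn about z gives the same grasp; the last joint's range is limited). The gripper opens to 85 mm and grips with 20 to 120 N. Pads are 22 mm wide; open, the fingers measure 114 mm over their backs; the gripper's body (76 mm by 85 mm) begins 54 mm behind the grasp point. The pads swing forward as they close: fully open they stand 13 mm farther back than shut.
Start: joints at [1.225, 0.383, 0.044, 1.598, -0.018, 1.161, -0.05], TCP at [0.159, -0.63, 0.218] pointing down, gripper open.
Joint ranges: [-2.61, 2.61], [-0.41, 2.15], [-1.48, 1.57], [0, 2.5], [-1.57, 4.71], [0.05, 1.97], [-2.85, 2.85]. Speed limits (rad/s): [2.79, 2.79, 3.14, 3.14, 3.14, 3.14, 3.14].

### API

Orientations are given as [roll, pitch, yaw] about the fixed x, y, z axes, in that order (R = Rz(yaw) Ry(pitch) Rx(roll)).
In Python, from plant import get_obs, eyes, env gives the robot as it stands.
- The arm moves only by the tool arm_command, never from a script. Its argument "motion" is a list of rows, each an object with "linear": the shift along the tool's x, y, z scaled (see below), a list of three; "rotation": the turn, a rotation vector about the tool's x, y, z scaled (see below), a list of three. In form: [{"linear": [tx, ty, tz], "rotation": [rx, ry, rz]}, ...]. A call has 1 to 12 rows; each row shifts and turns the commanded pose from where the row before left it, along the tool's axes as they then stand; what a row does not reach is not made up. The controller multiplies each number of a shift by 40 mm and each number of a turn by 0.1 rad. A row lasts 1/12 s, in which the tool goes at most 41.7 mm and 7.16 degrees, less where a joint would pass 70% of its speed; a pose out of reach is approached as far as the arm can. A call with a number of a shift or a turn outside -1 to 1 is refused whole. A call with a gripper value outside its range is refused whole. "hand" is the opening, from 0 (shut) to 1 (fully open), set as the call begins (left out, the last holds). The fingers move at their own pace and stop on an object; "newtons" is the grip in N (left out, the last holds). Time passes only in rows, so rows that do not move let the fingers close. It gives the time, the measured TCP pose, the force, the opening and the grip force at its end, in the units of the state.
- get_obs(): the state, without advancing time (a new reading comes with each control period).
- eyes.grab_frame(name): name is "scene" or "top" or "wrist"; returns (picture, depth): 480x640x3 uint8, red, green, blue; 480x640 float32, m along the optical axis (not along the pixel's ray), 0 where there is no reading.
- eyes.camera_info(name): a dict with "fov_y" (degrees; the focal length in pixels is half the picture's height over the tangent of half this angle, whatever the lens; pixels are square), "cx", "cy" (the principal point, pixels), "rvec" (rotation vector, rad) and "tvec" (3), from world to camera coordinates, as OpenCV has them; the wrist camera has in their place "T_tool_cam" (4x4, takes a point from camera to tool coordinates, whose origin is the TCP and whose axes are the flange's). Camera axes: x right, y down, z forward; pixel columns grow to the right and rows downward; lengths in m; the calibration is good to about 2 mm. A picture is of the moment at which its call begins: read the wrist's pose just before it. camera_info takes no time and is no camera call.
- env.finish_job(): hands the job in; it is judged then, once.
The state is a dict: "time": time; "q": joint angles; "qd": joint speeds; "joint_efforts": joint torques, N m; "eef_pos": TCP position; "eef_rot": TCP orientation; "force": force on the tool from outside, world axes, zero at the start; "ft_torque": the same for the moment, N m; "gripper_width": finger opening in m; "grip_force": force on a finger pad.
Only numpy, scipy, OpenCV 4.12 (cv2) and the standard library are available. Lean on these libraries where they do the work, as an engineer would, in place of code of your own. Each camera call takes 0.05 s, during which the arm holds its last target. There are 200 camera calls.

### The job

The dyeing class is over: take the two cone-tipped dye bottles left standing on the newspaper and stand them upright in the open plywood chest, without tipping them over. Then shut the chest's lid, slide the barrel bolt on the lid fully home into its keeper, and turn the bolt's handle down flat into its notch so that it stays locked. Leave the glue bottle, the black caddy with its own bottles and the tray of markers where they are.

Things in the scene. Friction and masses are not known exactly. Their poses are not given: they have to be found in the camera images.
- chest: Fixed plywood chest, 260 (x, depth) x 340 (y, width) x 135 mm high; origin at the centre of its underside, on the table; its -x side faces the robot, z is up. Its flat top is a frame, 14 mm thick, round an opening from x = -85 to +100 and y = -120 to +120 mm. Walls 12 mm thick.
- bottle_a: Loose dark wine-coloured squeeze bottle with a white cone tip, 110 g (70 to 140 %): body 42 mm in diameter up to 70 mm, then narrowing to a 25 mm wide tip piece at 79 mm; 103 mm tall in all. Origin at the centre of its underside, z towards its tip. It stands upright on the table.
- bottle_b: A second loose dye bottle, the same as bottle_a.
- lid (a joint): Lid angle in rad: 0 shut, flush with the chest's top; 1.45 to 1.7 at the start, standing open. A 182 x 236 x 14 mm plywood board hinged along its far edge, 0.6 kg with the bolt. Its stiff hinge (0.8 N m) holds it at any angle, so it must be pushed all the way shut.
- lid_hinge (a point): Middle of the lid's hinge line, at the chest's x = 100, y = 0, z = 135 mm; the axis runs along the chest's y. The frame turns with the lid: x and y lie in its upper (outer) face, -x towards its free edge, z out of that face; 'the lid's y' elsewhere means this y.
- lid_edge (a point): Middle of the lid's free edge, on its upper face, 183 mm from the hinge line.
- bolt (a joint): How far the bolt is shot, in m: 0 to 0.003 (drawn) at the start, 0.045 fully home. Slides along the lid's +y with about 3 N, stays where left. Steel rod 12 mm thick, 162 mm long, 130 mm from the hinge line, its axis 13 mm above the lid's face. If shot before the lid is shut it strikes the keeper and the lid cannot shut.
- bolt_handle (a joint): Angle of the bolt's handle about the rod, rad: 0 standing straight out of the lid (up when shut), 1.57 lying flat towards the lid's free edge (the robot). 0 to 0.15 at the start; takes 0.05 N m, stays where left. A lip 16 mm high beside the rod lets it lie flat only when the bolt is home, in the lip's notch at y = 75 mm.
- bolt_knob (a point): Centre of the round 22 mm steel knob at the end of the handle, 37 mm from the rod's axis, so 50 mm above the lid when straight up; it stands at the lid's y = 30 mm drawn and 75 mm home. The handle's stem is 9 mm thick. z points from the rod to the knob, y along the rod towards the keeper.
- bolt_tip (a point): Foremost point of the rod, at the lid's y = 112 mm drawn, 157 mm home (the tail at -50 and -5 mm). The steel base plate on the lid spans y = -32 to 115 mm and 22 mm either side of the rod; two staples hold the rod at y = 12 and 98 mm and stand 25 mm above the lid.
- keeper_mouth (a point): Mouth of the keeper, a fixed steel staple on the chest's top frame at x = -30 mm; 22 mm long in y (129 to 151 mm), 17 mm wide and 21 mm high inside, its top 27 mm above the frame. The point lies in the middle of the mouth on the rod's line.
- glue: Bystander: grey glue bottle, 58 mm in diameter, 170 mm tall, origin at its underside.
- caddy: Bystander: black wooden caddy 100 x 170 x 48 mm, with three small bottles fixed in it (up to 84 mm), origin at the centre of its underside.
- markers: Bystander: clear tray of white markers, 145 x 170 x 22 mm, origin at the centre of its underside.
- chest_floor (a point): Middle of the chest's inner floor, 10 mm above its origin, axes like the chest's. The cavity reaches x = -118..118, y = -158..158 mm and is 111 mm high under the shut lid. Three fixed dye pots, 42 mm in diameter, 56 mm tall, stand in the back row at x = 72, y = -85, 0, 85 mm; the front is empty.
Not all that is in view belongs to the job. What is shaped like the bottle_a but turquoise is not meant.

How it is judged:
On the way, in this order (a step that is already met when the one before it is completed fails the run):
1. both dye bottles stand in the chest (x of bottle_a in the frame of chest between -0.12 and 0.12 m and y of bottle_a in the frame of chest between -0.16 and 0.16 m and z of bottle_a in the frame of chest between 0.004 and 0.018 m and angle between each of bottle_a, bottle_b's own z axis and vertical below 0.15 rad and x of bottle_b in the frame of chest between -0.12 and 0.12 m and y of bottle_b in the frame of chest between -0.16 and 0.16 m and z of bottle_b in the frame of chest between 0.004 and 0.018 m), for 0.2 s.
2. the lid is shut (value of joint lid below 0.03 rad), for 0.2 s.
3. the bolt is home in its keeper with the lid shut (value of joint bolt above 0.04 m and value of joint lid below 0.03 rad), for 0.2 s.
4. the bolt's handle is turned down flat (value of joint bolt_handle above 1.35 rad), for 0.2 s.
At the end, for the whole second after the job is handed in: Both dye bottles stand upright (within 0.15 rad) and still on the chest's floor, the lid is shut (under 0.03 rad), the bolt is shot more than 40 mm of its 45 mm, and its handle is turned down past 1.35 rad (all of step 1 and all of step 3 and value of joint bolt_handle above 1.35 rad and linear speed of each of bottle_a, bottle_b below 0.02 m/s); the robot touches nothing.
It fails at once if a dye bottle is tipped over (past 0.8 rad) (angle between any of bottle_a, bottle_b's own z axis and vertical above 0.8 rad).
It fails at once if the glue bottle, the caddy or the marker tray is moved more than 25 mm (distance of any of glue, caddy, markers from where it was at the start of the episode above 0.025 m).
It also fails if it takes over 72 s, if anything falls off the work surface, if the arm or the gripper's body presses on something with over 40 N, if the wrist force passes 120 N, or if a joint passes its speed limit or range.

## Working session

There is one attempt and no reset: what is moved stays moved. The work goes in short steps, Python scripts to look and compute and a tool call to move; the robot and the scene stay as the last step left them, time stands still between calls to the robot, and variables do not carry over. Pictures are saved under pics/ and viewed, at most 10 in all, crops included, and the job is handed in when it is done.

Besides the shell and the picture viewer there is one more tool, called as name(argument=value, ...), one argument or row to a line, values as JSON. arm_command: Moves the arm, as the interface text tells. Shifts and turns lie within -1 to 1; 1 stands for 40 mm of shift or 0.1 rad of turn. Its arguments: {"type":"object","properties":{"motion":{"type":"array"},"hand":{"type":"number"},"newtons":{"type":"number"}},"required":["motion"]}

```bash
mkdir -p pics; ls; cat > h.py <<'E'
import numpy as np,cv2
from plant import get_obs,eyes,env
from scipy.spatial.transform import Rotation as Ro
def cam(n,o=None):
    c=eyes.camera_info(n); f=240/np.tan(np.radians(c['fov_y'])/2)
    K=np.array([[f,0,c['cx']],[0,f,c['cy']],[0,0,1]])
    if 'rvec' in c:
        R=cv2.Rodrigues(np.array(c['rvec'],float))[0].T; t=-R@np.array(c['tvec'],float).ravel()
    else:
        T=np.array(c['T_tool_cam']); Rt=Ro.from_euler('xyz',o['eef_rot']).as_matrix()
        R=Rt@T[:3,:3]; t=np.array(o['eef_pos'])+Rt@T[:3,3]
    return K,R,t
def ray(C,u,v):
    K,R,t=C; d=R@np.linalg.inv(K)@np.array([u,v,1.]); return t,d
def onz(C,u,v,z):
    t,d=ray(C,u,v); return t+d*(z-t[2])/d[2]
def cloud(C,dep):
    K,R,t=C; v,u=np.mgrid[:480,:640]
    p=np.stack([(u-K[0,2])/K[0,0],(v-K[1,2])/K[1,1],np.ones_like(u)],-1)*dep[...,None]
    return p@R.T+t
def tri(C1,p1,C2,p2):
    a,d=ray(C1,*p1);b,e=ray(C2,*p2)
    s=np.linalg.lstsq(np.stack([d,-e],1),b-a,rcond=None)[0]
    return (a+d*s[0]+b+e*s[1])/2,np.linalg.norm(a+d*s[0]-b-e*s[1])
E
python3 - <<'E'
from h import *
o=get_obs();print({k:np.round(v,3) for k,v in o.items()},env.finger_overhang)
ims=[]
for n in('scene','top'):
    i,d=eyes.grab_frame(n);np.savez('pics/'+n,i=i,d=d);cv2.imwrite(f'pics/{n}.png',i[...,::-1])
    print(n,eyes.camera_info(n),cam(n)[2],(d>0).mean())
E
```

```text
pics
{'time': np.float64(0.0), 'q': array([ 1.225,  0.384,  0.044,  1.6  , -0.018,  1.161, -0.05 ]), 'qd': array([ 0.   , -0.   , -0.001, -0.002, -0.   , -0.002,  0.001]), 'joint_efforts': array([ 0.0000e+00, -4.3346e+01,  1.0250e+00, -2.4952e+01,  1.1000e-02,
        1.1000e-02,  0.0000e+00]), 'eef_pos': array([ 0.159, -0.629,  0.217]), 'eef_rot': array([-3.139,  0.   ,  0.248]), 'force': array([-0.231, -0.915,  0.523]), 'ft_torque': array([ 0.033, -0.005, -0.005]), 'grip_force': np.float64(0.0), 'gripper_width': np.float64(0.085)} 0.017
scene {'fov_y': 55.3417615256316, 'cx': 327.53209649465623, 'cy': 242.5751005823484, 'rvec': array([ 2.25253557,  1.05965619, -0.3954128 ]), 'tvec': array([-0.26638135, -0.24361562,  1.4046769 ])} [ 1.01356278 -0.47673264  0.92132582] 0.9960611979166667
top {'fov_y': 51.0002636170449, 'cx': 314.99004362223985, 'cy': 242.76521567963457, 'rvec': array([ 2.18219981, -2.16591154,  0.09496468]), 'tvec': array([-0.06788724,  0.54775822,  1.28230629])} [ 0.43081413 -0.06773234  1.32618576] 0.9959244791666667
```

View pics/scene.png

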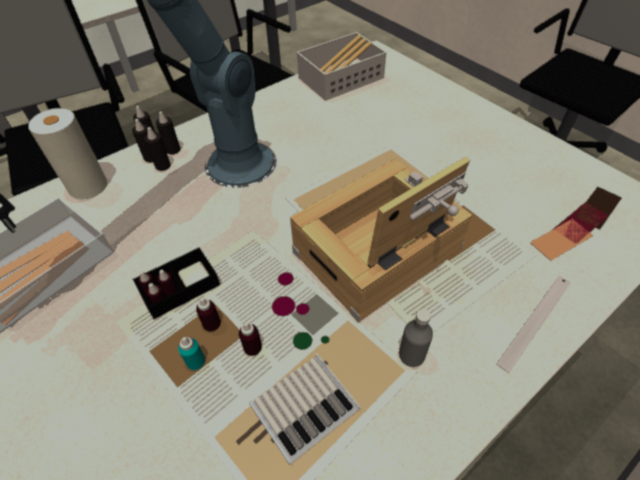

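View pics/top.png

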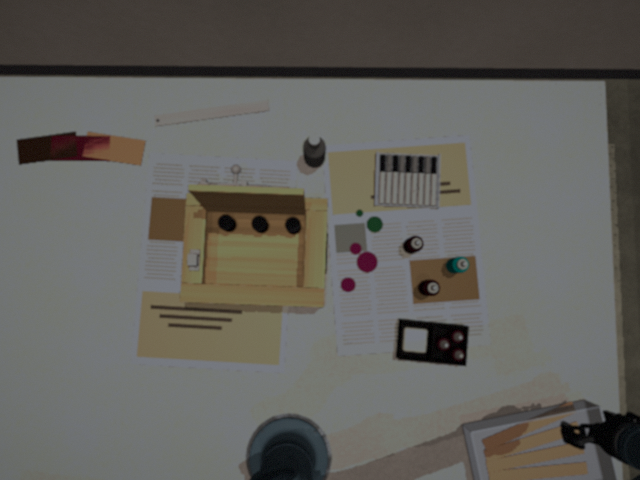

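Scene view: two wine bottles stand at (208,315) and (250,338). Things to confuse them with are the turquoise bottle (191,350), the caddy's fixed bottles (145–165,285), the black bottles (155,140) and the glue bottle (416,340). Top view: the wine bottles are at (429,288) and (414,244), the turquoise one at (458,265), the caddy at (432,342), and the open chest at (255,250). By the description I choose (429,288) and (414,244).

```bash
python3 - <<'E'
from h import *
S=np.load('pics/scene.npz');T=np.load('pics/top.npz');CS,CT=cam('scene'),cam('top')
PS,PT=cloud(CS,S['d']),cloud(CT,T['d'])
def tips(im,boxes,C,P):
    out=[]
    for (x0,y0,x1,y1) in boxes:
        s=im[y0:y1,x0:x1].astype(int);m=((s.min(-1)>100)&(s.max(-1)-s.min(-1)<60)).astype(np.uint8)
        pz=P[y0:y1,x0:x1,2]; m&=(pz>.06).astype(np.uint8)
        k=np.argwhere(m); c=k.mean(0)[::-1]+[x0,y0] if len(k) else None
        body=(pz>.025); b=P[y0:y1,x0:x1][body]
        print('tip px',c,len(k),'body cloud med',np.median(b,0).round(3),'zmax',b[:,2].max().round(3),'xy bbox',b[:,:2].min(0).round(3),b[:,:2].max(0).round(3)); 
        top=b[b[:,2]>b[:,2].max()-.02]; print('   top mean',top.mean(0).round(3))
print('top view');tips(T['i'],[(418,276,441,298),(403,233,426,254),(446,254,470,276)],CT,PT)
print('scene');tips(S['i'],[(194,292,222,335),(237,318,264,358),(176,333,206,372)],CS,PS)
# bystanders & floor
for n,(x0,y0,x1,y1) in dict(glue=(300,130,328,170),caddy=(392,315,472,368),mark=(370,148,444,212)).items():
    b=PT[y0:y1,x0:x1].reshape(-1,3);b=b[b[:,2]>.015];print(n,b.min(0).round(3),b.max(0).round(3))
# chest top frame
b=PT[170:320,170:345].reshape(-1,3);m=abs(b[:,2]-.135)<.008;q=b[m]
r=cv2.minAreaRect(q[:,:2].astype(np.float32));print('frame',r,q[:,2].mean(),len(q)); print(cv2.boxPoints(r))
b=PS[150:320,285:500].reshape(-1,3);m=abs(b[:,2]-.135)<.006;q=b[m]
r=cv2.minAreaRect(q[:,:2].astype(np.float32));print('frameS',r,len(q)); print(cv2.boxPoints(r))
m=(b[:,2]>.145);q=b[m];print('lid S',q.min(0),q.max(0))
c1=np.hstack([cv2.resize(S['i'][265:375,130:280],(480,352),interpolation=2),cv2.resize(T['i'][225:305,395:480],(320,352),interpolation=2)])
c2=cv2.resize(S['i'][145:325,280:500],(800,600),interpolation=2)[:, :]
cv2.imwrite('pics/c1.png',np.clip(c1*1.6,0,255)[...,::-1]);cv2.imwrite('pics/c2.png',c2[...,::-1])
E
```

```text
top view
tip px [435.2 287.5] 10 body cloud med [ 0.436 -0.346  0.075] zmax 1.326 xy bbox [ 0.416 -0.371] [ 0.456 -0.068]
   top mean [ 0.431 -0.068  1.326]
tip px [418.7 241.5] 10 body cloud med [ 0.542 -0.307  0.075] zmax 1.326 xy bbox [ 0.431 -0.332] [ 0.566 -0.068]
   top mean [ 0.431 -0.068  1.326]
tip px [463.21428571 261.92857143] 14 body cloud med [ 0.492 -0.418  0.074] zmax 1.326 xy bbox [ 0.431 -0.446] [ 0.514 -0.068]
   top mean [ 0.431 -0.068  1.326]
scene
tip px [203.07142857 303.2755102 ] 98 body cloud med [ 0.444 -0.357  0.071] zmax 0.921 xy bbox [ 0.417 -0.477] [ 1.014 -0.333]
   top mean [ 1.014 -0.477  0.921]
tip px [246.95412844 328.19266055] 109 body cloud med [ 0.553 -0.319  0.073] zmax 0.921 xy bbox [ 0.526 -0.477] [ 1.014 -0.294]
   top mean [ 1.014 -0.477  0.921]
tip px [185.2300885  342.66371681] 113 body cloud med [ 0.503 -0.429  0.073] zmax 0.921 xy bbox [ 0.472 -0.477] [ 1.014 -0.407]
   top mean [ 1.014 -0.477  0.921]
glue [ 0.431 -0.087  0.015] [ 0.804 -0.03   1.326]
caddy [ 0.242 -0.45   0.015] [ 0.431 -0.068  1.326]
mark [ 0.431 -0.391  0.015] [ 0.794 -0.068  1.326]
frame ((0.522206723690033, 0.08253109455108643), (0.34123125672340393, 0.25965604186058044), 88.31040954589844) 0.13542801465295287 6346
[[ 0.3874046  -0.08418243]
 [ 0.6469478  -0.09183829]
 [ 0.6570089   0.24924462]
 [ 0.39746565  0.2569005 ]]
frameS ((0.5189401507377625, 0.08036130666732788), (0.3428991436958313, 0.2630917429924011), 88.44576263427734) 5530
[[ 0.3827924  -0.08745724]
 [ 0.6457873  -0.09459314]
 [ 0.6550879   0.24817985]
 [ 0.392093    0.25531575]]
lid S [ 0.47810148 -0.47673264  0.14505819] [1.01356278 0.23305172 0.92132582][ WARN:0@0.404] global loadsave.cpp:1063 imwrite_ Unsupported depth image for selected encoder is fallbacked to CV_8U.
```

View pics/c1.png

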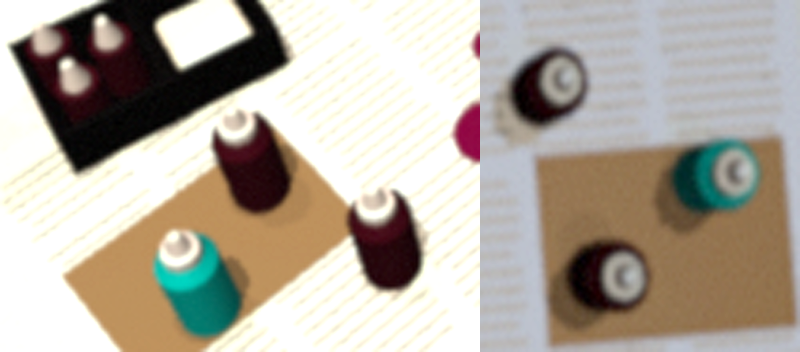

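View pics/c2.png

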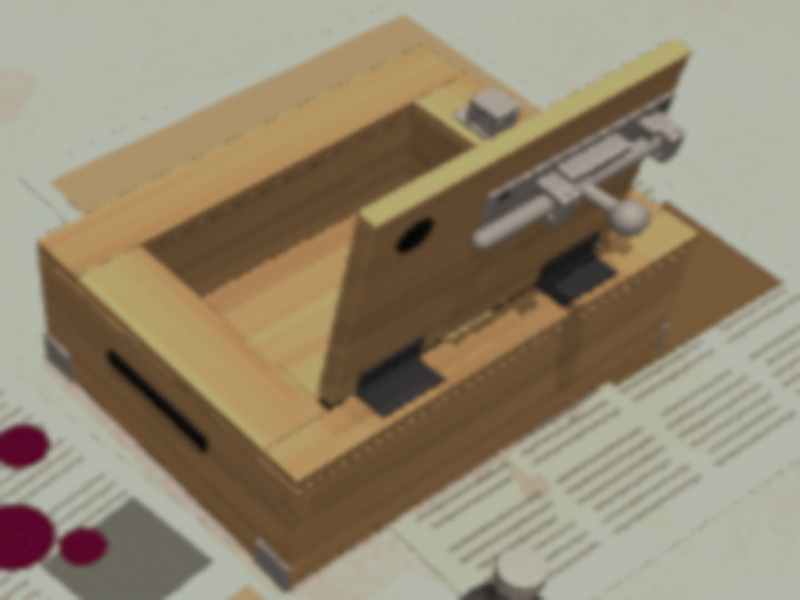

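The crop confirms the choice: two wine bodies with white cones, with the turquoise bottle clearly separate. Next I refine the bottle axes, checking tip and shoulder heights from both views, and work out the moves.

```bash
cat >> h.py <<'E'
def fitc(q,r=.021):
    from scipy.optimize import least_squares
    return least_squares(lambda c:np.hypot(*(q-c).T)-r,q.mean(0),loss='soft_l1',f_scale=.001).x
def delta(dst,yaw=None,o=None):
    "world target -> tool units (tool down)"
    o=o or get_obs();R=Ro.from_euler('xyz',o['eef_rot']).as_matrix()
    return (R.T@(np.array(dst)-o['eef_pos'])/.04).round(2)
E
python3 - <<'E'
from h import *
S=np.load('pics/scene.npz');T=np.load('pics/top.npz');CS,CT=cam('scene'),cam('top')
PS,PT=cloud(CS,S['d']),cloud(CT,T['d'])
def white(im,P,b):
    x0,y0,x1,y1=b;s=im[y0:y1,x0:x1].astype(int);z=P[y0:y1,x0:x1,2]
    m=(z>.06)&(z<.13)&(s.max(-1)-s.min(-1)<45)&(s.min(-1)>np.percentile(s.min(-1)[(z>.06)&(z<.13)],55))
    k=np.argwhere(m);return k.mean(0)[::-1]+[x0,y0]
for n,bt,bs in(('A',(418,276,441,298),(194,292,222,335)),('B',(403,233,426,254),(237,318,264,358))):
    wt,ws=white(T['i'],PT,bt),white(S['i'],PS,bs)
    print(n,'white px',wt,ws,'tri',*tri(CT,wt,CS,ws))
    for P,b in((PT,bt),(PS,bs)):
        q=P[b[1]:b[3],b[0]:b[2]].reshape(-1,3); m=(q[:,2]>.015)&(q[:,2]<.068); w=(q[:,2]>.083)&(q[:,2]<.11)
        print('  circ',fitc(q[m][:,:2]).round(4),m.sum(),'tip',q[w].mean(0).round(4),'zmax',q[w][:,2].max().round(3))
# caddy, lid
def rng(P,b,lo,hi):
    q=P[b[1]:b[3],b[0]:b[2]].reshape(-1,3);q=q[(q[:,2]>lo)&(q[:,2]<hi)];return q
for n,b in dict(glue=(300,130,328,170),caddy=(392,315,472,368),mark=(370,148,444,212)).items():
    q=rng(PT,b,.015,.2);print(n,q.min(0).round(3),q.max(0).round(3))
q=rng(PS,(285,150,500,320),.16,.4);print('lid zmax',np.percentile(q[:,2],99.5));e=q[q[:,2]>np.percentile(q[:,2],85)];print('edge x',e[:,0].min(),e[:,0].max(),'y',e[:,1].min(),e[:,1].max())
q=rng(PT,(170,150,345,215),.28,.4);print('top edge',q.min(0),q.max(0))
print(delta([.436,-.345,.2]))
E
```

```text
A white px [432.94174757 287.41747573] [203.5106383  304.29078014] tri [ 0.43467788 -0.35437915  0.08666981] 0.0006842312825997679
  circ [ 0.4354 -0.3529] 76 tip [ 0.4354 -0.3513  0.0916] zmax 0.107
  circ [ 0.4317 -0.3537] 266 tip [ 0.4362 -0.3548  0.0923] zmax 0.106
B white px [416.26732673 242.35643564] [247.50675676 328.65540541] tri [ 0.54523259 -0.31433104  0.08811315] 0.0005919280613773037
  circ [ 0.5454 -0.3136] 65 tip [ 0.5445 -0.312   0.0912] zmax 0.107
  circ [ 0.5415 -0.3144] 248 tip [ 0.5455 -0.3158  0.0916] zmax 0.105
glue [ 0.751 -0.087  0.015] [ 0.804 -0.03   0.174]
caddy [ 0.242 -0.45   0.015] [ 0.355 -0.272  0.091]
mark [ 0.645 -0.391  0.015] [ 0.794 -0.218  0.032]
lid zmax 0.3208176455744316
edge x 0.6176434256842382 0.6390691112318833 y -0.04164020534236257 0.19401549161465603
top edge [ 0.61665985 -0.03955507  0.28013259] [0.6528924  0.19637997 0.323828  ]
[ 8.45 -5.19  0.44]
```

arm_command(
  motion=[
    {"linear": [0.84,-0.5,0],"rotation": [0,0,0]},
    {"linear": [0.84,-0.5,0],"rotation": [0,0,0]},
    {"linear": [0.84,-0.5,0],"rotation": [0,0,0]},
    {"linear": [0.84,-0.5,0],"rotation": [0,0,0]},
    {"linear": [0.84,-0.5,0],"rotation": [0,0,0]},
    {"linear": [0.84,-0.5,0],"rotation": [0,0,0]},
    {"linear": [0.84,-0.5,0],"rotation": [0,0,0]},
    {"linear": [0.84,-0.5,0],"rotation": [0,0,0]},
    {"linear": [0.84,-0.5,0],"rotation": [0,0,0]},
    {"linear": [0.84,-0.5,0],"rotation": [0,0,0]},
    {"linear": [0,0,0],"rotation": [0,0,1]},
    {"linear": [0,0,0],"rotation": [0,0,1]},
  ],
  hand=1,
  newtons=30,
)

```text
time: 1.1
eef_pos: [0.439, -0.3496, 0.2179]
eef_rot: [-3.14, -0.0, 0.051]
force: [-0.4, -0.7, -1.5]
gripper_width: 0.0851
grip_force: 0.0
```

arm_command(
  motion=[
    {"linear": [-0.1,0.08,0],"rotation": [0,0,0.78]},
    {"linear": [0,0,0],"rotation": [0,0,0]},
    {"linear": [0,0,0],"rotation": [0,0,0]},
  ],
)

```text
time: 1.35
eef_pos: [0.4317, -0.3572, 0.2178]
eef_rot: [-3.141, 0.001, -0.029]
force: [0.5, 0.6, -0.0]
gripper_width: 0.0854
grip_force: 0.0
```

```bash
cat > w.py <<'E'
from h import *
import sys
o=get_obs();i,d=eyes.grab_frame('wrist');C=cam('wrist',o)
np.savez('pics/'+sys.argv[1],i=i,d=d);cv2.imwrite(f'pics/{sys.argv[1]}.png',i[...,::-1])
P=cloud(C,d);P[d<=0]=9
q=P.reshape(-1,3)
print('tcp',np.round(o['eef_pos'],4),np.round(o['eef_rot'],3),'cam',C[2].round(3))
for c in((.4345,-.353),(.545,-.314)):
    k=q[(np.hypot(*(q[:,:2]-c).T)<.045)]
    w=k[(k[:,2]>.083)&(k[:,2]<.115)];b=k[(k[:,2]>.015)&(k[:,2]<.068)]
    if len(w)>20: print('tip',w.mean(0).round(4),w[:,2].max().round(3),'circ',fitc(b[:,:2]).round(4) if len(b)>20 else None,len(w),len(b))
E
python3 w.py w1
```

```text
tcp [ 0.4317 -0.3572  0.2178] [-3.141e+00  1.000e-03 -2.900e-02] cam [ 0.509 -0.361  0.373]
tip [ 0.434  -0.3545  0.0918] 0.104 circ [ 0.4317 -0.3543] 675 356
tip [ 0.5413 -0.3162  0.0917] 0.105 circ [ 0.542  -0.3149] 959 272
```

View pics/w1.png

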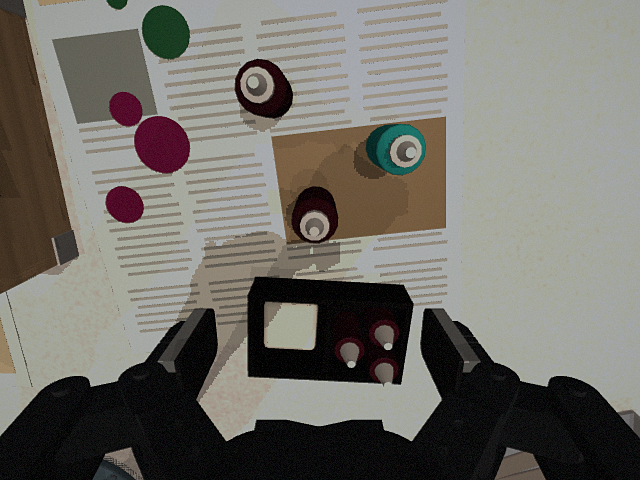

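Wrist view: bottle A's tip is at (315,230), centred between the fingers. The caddy behind (330,335) is lower than the fingers need to go. Both fixes agree within 3 mm, so I descend and grip.

arm_command(
  motion=[
    {"linear": [0.03,-0.08,0.8],"rotation": [0,0,0]},
    {"linear": [0,0,0.8],"rotation": [0,0,0]},
    {"linear": [0,0,0.8],"rotation": [0,0,0]},
    {"linear": [0,0,0.8],"rotation": [0,0,0]},
    {"linear": [0,0,0.8],"rotation": [0,0,0]},
    {"linear": [0,0,0],"rotation": [0,0,0]},
  ],
)

```text
time: 1.9
eef_pos: [0.4283, -0.3501, 0.0516]
eef_rot: [-3.133, 0.011, -0.029]
force: [-1.7, 0.9, -0.5]
gripper_width: 0.0855
grip_force: 0.0
```

arm_command(
  motion=[
    {"linear": [0,0,0],"rotation": [0,0,0]},
    {"linear": [0,0,0],"rotation": [0,0,0]},
    {"linear": [0,0,0],"rotation": [0,0,0]},
    {"linear": [0,0,0],"rotation": [0,0,0]},
    {"linear": [0,0,0],"rotation": [0,0,0]},
    {"linear": [0,0,0],"rotation": [0,0,0]},
    {"linear": [0,0,0],"rotation": [0,0,0]},
    {"linear": [0,0,0],"rotation": [0,0,0]},
  ],
  hand=0.3,
  newtons=25,
)

```text
time: 2.57
eef_pos: [0.4361, -0.3549, 0.0618]
eef_rot: [3.139, -0.005, -0.03]
force: [-1.8, 1.0, 8.0]
gripper_width: 0.0285
grip_force: 19.9
```

```bash
python3 w.py w2; python3 -c "
import cv2;i=cv2.imread('pics/w2.png');cv2.imwrite('pics/w2c.png',cv2.resize(i[100:480,120:520],(631,600)))
from h import *;o=get_obs();print(o)"
```

```text
tcp [ 0.4361 -0.3549  0.0618] [ 3.139 -0.005 -0.03 ] cam [ 0.513 -0.358  0.218]
tip [ 0.4394 -0.356   0.0977] 0.115 circ [ 0.4323 -0.3553] 6699 2123
tip [ 0.5408 -0.3176  0.0923] 0.105 circ [ 0.5423 -0.315 ] 5153 1619
{'time': 2.6167, 'q': array([ 0.72350363,  0.41424731, -0.13396216,  1.92645826,  0.07423947,
        0.80034585, -1.05119816]), 'qd': array([ 0.00055364, -0.00066788,  0.00030347,  0.00229022,  0.00136676,
        0.00135691, -0.00045066]), 'joint_efforts': array([ 5.31227142e-01, -3.55142713e+01, -2.39323959e-02, -1.79479873e+01,
        2.86351796e-01, -5.36036510e-01,  7.39324023e-03]), 'eef_pos': array([ 0.43611005, -0.35485587,  0.06185832]), 'eef_rot': array([ 3.13922094, -0.00467883, -0.02967559]), 'force': array([-1.1535936 ,  1.74510281,  8.30417874]), 'ft_torque': array([0.44130188, 0.16947526, 0.00807662]), 'grip_force': 19.84812963342847, 'gripper_width': 0.028404823830886314}
```

View pics/w2c.png

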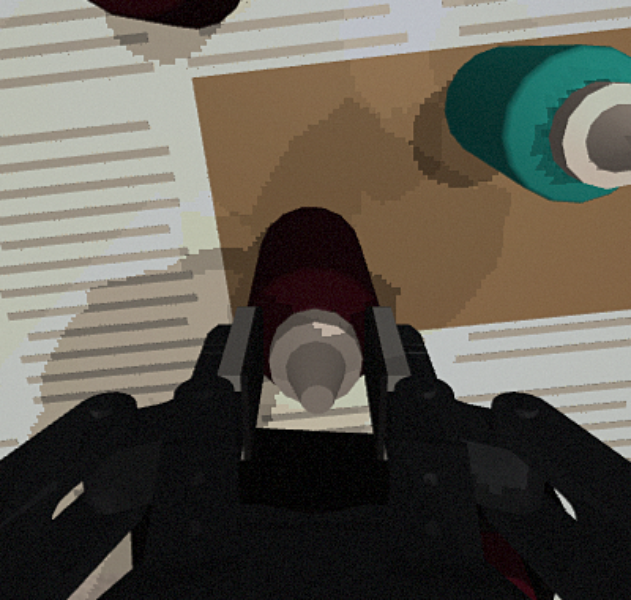

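```bash
python3 - <<'E'
from h import *
W=np.load('pics/w2.npz');o=get_obs();C=cam('wrist',o);P=cloud(C,W['d'])
R=Ro.from_euler('xyz',o['eef_rot']).as_matrix()
for u,v in((276,300),(272,320),(266,345),(364,300),(372,320),(376,345),(320,350),(320,310),(320,280),(320,250),(320,232)):
    p=P[v,u];print((u,v),p.round(4),'tool',(R.T@(p-o['eef_pos'])).round(4),W['i'][v,u])
S,d=eyes.grab_frame('scene');i=cv2.resize(S[260:380,150:300],(750,600),interpolation=2);cv2.imwrite('pics/s2.png',np.clip(i.astype(int)*2,0,255).astype(np.uint8)[...,::-1])
E
```

```text
(276, 300) [ 0.4466 -0.3385  0.0851] tool [ 0.0101 -0.0166 -0.0232] [64 62 57]
(272, 320) [ 0.4464 -0.3388  0.101 ] tool [ 0.01   -0.0163 -0.0392] [69 67 64]
(266, 345) [ 0.4476 -0.3392  0.119 ] tool [ 0.0113 -0.0159 -0.0571] [16 19 22]
(364, 300) [ 0.4448 -0.3751  0.0838] tool [ 0.0094  0.02   -0.0218] [76 73 71]
(372, 320) [ 0.4451 -0.376   0.1007] tool [ 0.0098  0.0209 -0.0388] [76 73 70]
(376, 345) [ 0.4465 -0.3746  0.1189] tool [ 0.0112  0.0196 -0.057 ] [21 18 24]
(320, 350) [ 0.4349 -0.3563  0.104 ] tool [-0.0009  0.0016 -0.0421] [117 107 101]
(320, 310) [ 0.443  -0.3566  0.0881] tool [ 0.0071  0.0016 -0.0262] [123 114 107]
(320, 280) [ 0.4502 -0.3569  0.074 ] tool [ 0.0142  0.0016 -0.012 ] [34  2 15]
(320, 250) [ 0.453  -0.3572  0.041 ] tool [0.0169 0.0018 0.021 ] [27 11 13]
(320, 232) [ 0.4533 -0.3574  0.0071] tool [0.017  0.0019 0.0549] [0 0 0]
```

View pics/s2.png

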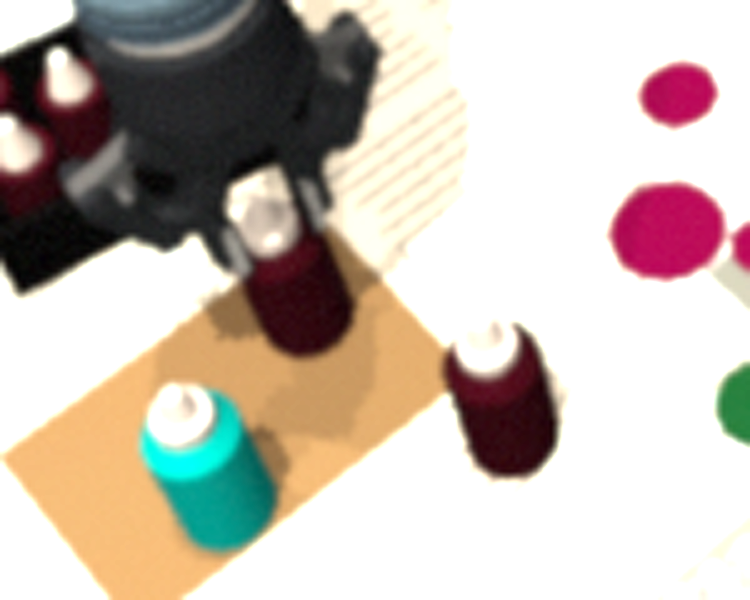

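```bash
python3 - <<'E'
from h import *
import json
o=get_obs();R=Ro.from_euler('xyz',o['eef_rot']).as_matrix()
C=cam('wrist',o);CS=cam('scene')
for w,s in(((282,296),(197.4,314)),((361,298),(215,305))):
    p,e=tri(C,w,CS,s);print('tri tip',p.round(4),e,'tool',(R.T@(p-o['eef_pos'])).round(4))
T=eyes.camera_info('wrist')['T_tool_cam'];print(np.round(T,3))
for n in('w1','w2'):
    d=np.load(f'pics/{n}.npz')['d'];K=C[0];v,u=np.mgrid[:480,:640]
    p=np.stack([(u-K[0,2])/K[0,0],(v-K[1,2])/K[1,1],np.ones_like(u)],-1)*d[...,None]
    p=p@np.array(T)[:3,:3].T+np.array(T)[:3,3]
    m=(abs(p[...,0])<.013)&(abs(p[...,1])<.065)&(p[...,2]<.04)&(p[...,2]>-.06)&(d>0)
    for lo,hi in((-.065,-.01),(.01,.065)):
        k=p[m&(p[...,1]>lo)&(p[...,1]<hi)];print(n,len(k),'y',np.percentile(k[:,1],[5,50,95]).round(3),'zmax',np.percentile(k[:,2],[50,95,99.5]).round(4))
E
```

```text
tri tip [ 0.4655 -0.3626  0.1168] 0.03489221323464978 tool [ 0.0299  0.0071 -0.0548]
tri tip [ 0.5051 -0.3567  0.1822] 0.02068302916246885 tool [ 6.96e-02  1.00e-04 -1.20e-01]
[[-0.001 -0.952 -0.306  0.077]
 [ 1.    -0.    -0.001  0.001]
 [ 0.    -0.306  0.952 -0.156]
 [ 0.     0.     0.     1.   ]]
w1 3046 y [-0.054 -0.042 -0.041] zmax [-0.0467 -0.0301 -0.0267]
w1 3045 y [0.043 0.044 0.056] zmax [-0.0466 -0.0303 -0.0267]
w2 3611 y [-0.03  -0.015 -0.012] zmax [-0.0384  0.0115  0.0364]
w2 3835 y [0.011 0.017 0.032] zmax [-0.0371  0.0014  0.0343]
```

The finger pads really end about 31 mm higher than the TCP reading implies: open tips are at tool z ≈ -27 mm in the wrist depth, and the scene crop shows the pads at the neck, near (235,265). I take that as the tool correction: open, go 30 mm lower and regrip.

arm_command(
  motion=[
    {"linear": [0,0,0],"rotation": [0,0,0]},
    {"linear": [0,0,0],"rotation": [0,0,0]},
    {"linear": [0,0,0],"rotation": [0,0,0]},
    {"linear": [0,0,0],"rotation": [0,0,0]},
    {"linear": [0,0,0],"rotation": [0,0,0]},
    {"linear": [-0.04,0,0.25],"rotation": [0,0,0]},
    {"linear": [0,0,0.25],"rotation": [0,0,0]},
    {"linear": [0,0,0.25],"rotation": [0,0,0]},
    {"linear": [0,0,0],"rotation": [0,0,0]},
    {"linear": [0,0,0],"rotation": [0,0,0]},
    {"linear": [0,0,0],"rotation": [0,0,0]},
  ],
  hand=0.9,
)

```text
time: 3.58
eef_pos: [0.4318, -0.3538, 0.0279]
eef_rot: [-3.141, 0.001, -0.03]
force: [-0.2, 0.5, 0.9]
gripper_width: 0.0769
grip_force: 0.0
```

arm_command(
  motion=[
    {"linear": [0,0,0],"rotation": [0,0,0]},
    {"linear": [0,0,0],"rotation": [0,0,0]},
    {"linear": [0,0,0],"rotation": [0,0,0]},
    {"linear": [0,0,0],"rotation": [0,0,0]},
    {"linear": [0,0,0],"rotation": [0,0,0]},
    {"linear": [0,0,0],"rotation": [0,0,0]},
    {"linear": [0,0,0],"rotation": [0,0,0]},
    {"linear": [0,0,0],"rotation": [0,0,0]},
  ],
  hand=0.3,
  newtons=25,
)

```text
time: 4.25
eef_pos: [0.4325, -0.3542, 0.029]
eef_rot: [3.141, -0.001, -0.03]
force: [-0.7, 1.4, 4.1]
gripper_width: 0.041
grip_force: 26.6
```

arm_command(
  motion=[
    {"linear": [0,0,-0.4],"rotation": [0,0,0]},
    {"linear": [0,0,-0.8],"rotation": [0,0,0]},
    {"linear": [0,0,-0.8],"rotation": [0,0,0]},
    {"linear": [0,0,-0.8],"rotation": [0,0,0]},
    {"linear": [0,0,-0.8],"rotation": [0,0,0]},
    {"linear": [0,0,-0.5],"rotation": [0,0,0]},
    {"linear": [0,0,0],"rotation": [0,0,0]},
  ],
)

```text
time: 4.83
eef_pos: [0.4348, -0.3563, 0.1975]
eef_rot: [3.136, -0.008, -0.03]
force: [-0.1, -0.7, -1.5]
gripper_width: 0.0411
grip_force: 26.2
```

arm_command(
  motion=[
    {"linear": [0.05,-0.4,0],"rotation": [0,0,0]},
    {"linear": [0.1,-0.9,0],"rotation": [0,0,0]},
    {"linear": [0.1,-0.9,0],"rotation": [0,0,0]},
    {"linear": [0.1,-0.9,0],"rotation": [0,0,0]},
    {"linear": [0.1,-0.9,0],"rotation": [0,0,0]},
    {"linear": [0.1,-0.9,0],"rotation": [0,0,0]},
    {"linear": [0.1,-0.9,0],"rotation": [0,0,0]},
    {"linear": [0.1,-0.9,0],"rotation": [0,0,0]},
    {"linear": [0.1,-0.9,0],"rotation": [0,0,0]},
    {"linear": [0.1,-0.9,0],"rotation": [0,0,0]},
    {"linear": [0.1,-0.9,0],"rotation": [0,0,0]},
    {"linear": [0.07,-0.3,0],"rotation": [0,0,0]},
  ],
)

```text
time: 5.83
eef_pos: [0.487, 0.0396, 0.1908]
eef_rot: [-3.138, 0.002, -0.022]
force: [-0.2, 0.6, -0.9]
gripper_width: 0.0413
grip_force: 26.1
```

arm_command(
  motion=[
    {"linear": [0,0,0],"rotation": [0,0,0]},
    {"linear": [0,0,0],"rotation": [0,0,0]},
    {"linear": [0,0,0],"rotation": [0,0,0]},
  ],
)

```text
time: 6.08
eef_pos: [0.4873, 0.0308, 0.1909]
eef_rot: [3.141, 0.003, -0.032]
force: [-1.0, -0.5, -1.2]
gripper_width: 0.0408
grip_force: 26.1
```

arm_command(
  motion=[
    {"linear": [0,0,0.6],"rotation": [0,0,0]},
    {"linear": [0,0,0.7],"rotation": [0,0,0]},
    {"linear": [0,0,0.7],"rotation": [0,0,0]},
    {"linear": [0,0,0.7],"rotation": [0,0,0]},
    {"linear": [0,0,0.5],"rotation": [0,0,0]},
    {"linear": [0,0,0.3],"rotation": [0,0,0]},
    {"linear": [0,0,0.15],"rotation": [0,0,0]},
    {"linear": [0,0,0.08],"rotation": [0,0,0]},
    {"linear": [0,0,0],"rotation": [0,0,0]},
    {"linear": [0,0,0],"rotation": [0,0,0]},
  ],
)

```text
time: 6.92
eef_pos: [0.4897, 0.0323, 0.0442]
eef_rot: [-3.142, -0.002, -0.031]
force: [0.2, -0.0, -1.3]
gripper_width: 0.0413
grip_force: 26.1
```

arm_command(
  motion=[
    {"linear": [0,0,0.06],"rotation": [0,0,0]},
    {"linear": [0,0,0.04],"rotation": [0,0,0]},
    {"linear": [0,0,0],"rotation": [0,0,0]},
    {"linear": [0,0,0],"rotation": [0,0,0]},
  ],
)

```text
time: 7.25
eef_pos: [0.4886, 0.0325, 0.0395]
eef_rot: [3.142, -0.001, -0.03]
force: [0.4, 0.3, -1.2]
gripper_width: 0.0413
grip_force: 26.1
```

Just above the floor with no contact yet. I go 2 mm more, then release.

arm_command(
  motion=[
    {"linear": [0,0,0.04],"rotation": [0,0,0]},
    {"linear": [0,0,0.02],"rotation": [0,0,0]},
    {"linear": [0,0,0],"rotation": [0,0,0]},
    {"linear": [0,0,0],"rotation": [0,0,0]},
  ],
)

```text
time: 7.58
eef_pos: [0.4893, 0.0326, 0.0389]
eef_rot: [3.141, -0.001, -0.03]
force: [-4.7, -0.7, 12.6]
gripper_width: 0.0412
grip_force: 27.3
```

arm_command(
  motion=[
    {"linear": [0,0,0],"rotation": [0,0,0]},
    {"linear": [0,0,0],"rotation": [0,0,0]},
    {"linear": [0,0,0],"rotation": [0,0,0]},
    {"linear": [0,0,0],"rotation": [0,0,0]},
    {"linear": [0,0,0],"rotation": [0,0,0]},
  ],
  hand=0.75,
)

```text
time: 8.0
eef_pos: [0.4883, 0.0324, 0.0366]
eef_rot: [-3.142, 0.0, -0.03]
force: [0.2, -0.2, -0.9]
gripper_width: 0.0642
grip_force: 0.0
```

arm_command(
  motion=[
    {"linear": [0,0,-0.4],"rotation": [0,0,0]},
    {"linear": [0,0,-0.8],"rotation": [0,0,0]},
    {"linear": [0,0,-0.9],"rotation": [0,0,0]},
    {"linear": [0,0,-0.9],"rotation": [0,0,0]},
    {"linear": [0,0,-0.9],"rotation": [0,0,0]},
    {"linear": [0,0,-0.4],"rotation": [0,0,0]},
    {"linear": [0,0,0],"rotation": [0,0,0]},
    {"linear": [0,0,0],"rotation": [0,0,0]},
  ],
)

```text
time: 8.67
eef_pos: [0.4892, 0.0325, 0.2098]
eef_rot: [3.141, -0.003, -0.03]
force: [0.1, 0.0, -0.4]
gripper_width: 0.064
grip_force: 0.0
```

```bash
cat > chk.py <<'E'
from h import *
import sys
o=get_obs();i,d=eyes.grab_frame('top');P=cloud(cam('top'),d);np.savez('pics/'+sys.argv[1],i=i,d=d)
A=np.array([.5205,.0815]);R=np.array([[np.cos(-.03),-np.sin(-.03)],[np.sin(-.03),np.cos(-.03)]])
q=P[180:315,170:345].reshape(-1,3);xy=(q[:,:2]-A)@R
for y in(-.05,.05):
    m=(np.hypot(*(xy-[-.03,y]).T)<.045)&(q[:,2]>.035)&(q[:,2]<.13)
    w=m&(q[:,2]>.095);print('slot',y,'n',m.sum(),'tip chest xy',xy[w].mean(0).round(4) if w.any() else None,'zmax',q[m][:,2].max().round(3) if m.any() else None)
print('tcp',np.round(o['eef_pos'],4),'dB',delta([.5435,-.315,.19]))
E
python3 chk.py t2
```

```text
slot -0.05 n 3 tip chest xy None zmax 0.079
slot 0.05 n 0 tip chest xy None zmax None
tcp [0.4892 0.0325 0.2098] dB [1.65 8.64 0.46]
```

arm_command(
  motion=[
    {"linear": [0.16,0.6,0],"rotation": [0,0,0]},
    {"linear": [0.16,0.95,0],"rotation": [0,0,0]},
    {"linear": [0.16,0.95,0],"rotation": [0,0,0]},
    {"linear": [0.16,0.95,0],"rotation": [0,0,0]},
    {"linear": [0.16,0.95,0],"rotation": [0,0,0]},
    {"linear": [0.16,0.95,0],"rotation": [0,0,0]},
    {"linear": [0.16,0.95,0],"rotation": [0,0,0]},
    {"linear": [0.16,0.95,0],"rotation": [0,0,0]},
    {"linear": [0.16,0.95,0],"rotation": [0,0,0]},
    {"linear": [0.2,0.45,0],"rotation": [0,0,0]},
    {"linear": [0,0,0],"rotation": [0,0,0]},
    {"linear": [0,0,0],"rotation": [0,0,0]},
  ],
  hand=1,
)

```text
time: 9.72
eef_pos: [0.5418, -0.3162, 0.2055]
eef_rot: [-3.139, 0.005, -0.033]
force: [-0.3, 1.2, 0.0]
gripper_width: 0.0857
grip_force: 0.0
```

```bash
python3 w.py w3; python3 chk.py t3
```

```text
tcp [ 0.5418 -0.3162  0.2055] [-3.139  0.005 -0.033] cam [ 0.62  -0.32   0.361]
tip [ 0.5438 -0.3152  0.0918] 0.105 circ [ 0.5415 -0.315 ] 735 396
slot -0.05 n 236 tip chest xy [-0.027  -0.0487] zmax 0.117
slot 0.05 n 0 tip chest xy None zmax None
tcp [ 0.5424 -0.314   0.206 ] dB [0.02 0.05 0.41]
```

Bottle A stands upright in its slot and B is centred under the gripper. Descend and grip.

arm_command(
  motion=[
    {"linear": [0,0.02,0.6],"rotation": [0,0,0]},
    {"linear": [0,0,0.9],"rotation": [0,0,0]},
    {"linear": [0,0,0.9],"rotation": [0,0,0]},
    {"linear": [0,0,0.9],"rotation": [0,0,0]},
    {"linear": [0,0,0.7],"rotation": [0,0,0]},
    {"linear": [0,0,0.48],"rotation": [0,0,0]},
    {"linear": [0,0,0],"rotation": [0,0,0]},
    {"linear": [0,0,0],"rotation": [0,0,0]},
  ],
)

```text
time: 10.48
eef_pos: [0.5426, -0.3132, 0.0282]
eef_rot: [-3.139, 0.003, -0.027]
force: [1.0, -1.1, 0.1]
gripper_width: 0.0852
grip_force: 0.0
```

arm_command(
  motion=[
    {"linear": [0,0,0],"rotation": [0,0,0]},
    {"linear": [0,0,0],"rotation": [0,0,0]},
    {"linear": [0,0,0],"rotation": [0,0,0]},
    {"linear": [0,0,0],"rotation": [0,0,0]},
    {"linear": [0,0,0],"rotation": [0,0,0]},
    {"linear": [0,0,0],"rotation": [0,0,0]},
    {"linear": [0,0,0],"rotation": [0,0,0]},
    {"linear": [0,0,0],"rotation": [0,0,0]},
  ],
  hand=0.3,
  newtons=25,
)

```text
time: 11.15
eef_pos: [0.5453, -0.3165, 0.0317]
eef_rot: [3.14, -0.003, -0.03]
force: [-0.5, 1.9, 5.9]
gripper_width: 0.0414
grip_force: 25.0
```

arm_command(
  motion=[
    {"linear": [0,0,-0.4],"rotation": [0,0,0]},
    {"linear": [0,0,-0.8],"rotation": [0,0,0]},
    {"linear": [0,0,-0.8],"rotation": [0,0,0]},
    {"linear": [0,0,-0.8],"rotation": [0,0,0]},
    {"linear": [0,0,-0.8],"rotation": [0,0,0]},
    {"linear": [0,0,-0.5],"rotation": [0,0,0]},
    {"linear": [0,0,0],"rotation": [0,0,0]},
    {"linear": [-0.15,-0.46,0],"rotation": [0,0,0]},
    {"linear": [-0.15,-0.9,0],"rotation": [0,0,0]},
    {"linear": [-0.15,-0.9,0],"rotation": [0,0,0]},
  ],
)

```text
time: 11.98
eef_pos: [0.5265, -0.2263, 0.1921]
eef_rot: [-3.142, 0.002, -0.035]
force: [0.2, 1.2, -1.5]
gripper_width: 0.0415
grip_force: 25.7
```

arm_command(
  motion=[
    {"linear": [-0.15,-0.9,0],"rotation": [0,0,0]},
    {"linear": [-0.15,-0.9,0],"rotation": [0,0,0]},
    {"linear": [-0.15,-0.9,0],"rotation": [0,0,0]},
    {"linear": [-0.15,-0.9,0],"rotation": [0,0,0]},
    {"linear": [-0.15,-0.9,0],"rotation": [0,0,0]},
    {"linear": [-0.15,-0.9,0],"rotation": [0,0,0]},
    {"linear": [-0.15,-0.9,0],"rotation": [0,0,0]},
    {"linear": [-0.15,-0.9,0],"rotation": [0,0,0]},
    {"linear": [0,-0.9,0],"rotation": [0,0,0]},
    {"linear": [0,-0.8,0],"rotation": [0,0,0]},
    {"linear": [0,0,0],"rotation": [0,0,0]},
    {"linear": [0,0,0],"rotation": [0,0,0]},
  ],
)

```text
time: 12.98
eef_pos: [0.4897, 0.1346, 0.1925]
eef_rot: [-3.141, 0.002, -0.024]
force: [-1.1, -1.0, -1.1]
gripper_width: 0.041
grip_force: 25.8
```

arm_command(
  motion=[
    {"linear": [0,0,0.6],"rotation": [0,0,0]},
    {"linear": [0,0,0.7],"rotation": [0,0,0]},
    {"linear": [0,0,0.7],"rotation": [0,0,0]},
    {"linear": [0,0,0.7],"rotation": [0,0,0]},
    {"linear": [0,0,0.5],"rotation": [0,0,0]},
    {"linear": [0,0,0.3],"rotation": [0,0,0]},
    {"linear": [0,0,0.15],"rotation": [0,0,0]},
    {"linear": [0,0,0.08],"rotation": [0,0,0]},
    {"linear": [0,0,0],"rotation": [0,0,0]},
    {"linear": [0,0,0],"rotation": [0,0,0]},
    {"linear": [0,0,0],"rotation": [0,0,0]},
  ],
)

```text
time: 13.9
eef_pos: [0.4924, 0.1323, 0.0457]
eef_rot: [-3.141, -0.003, -0.03]
force: [-0.2, -0.7, -1.0]
gripper_width: 0.0414
grip_force: 25.8
```

arm_command(
  motion=[
    {"linear": [0,0,0.04],"rotation": [0,0,0]},
    {"linear": [0,0,0.04],"rotation": [0,0,0]},
    {"linear": [0,0,0],"rotation": [0,0,0]},
    {"linear": [0,0,0],"rotation": [0,0,0]},
  ],
)

```text
time: 14.23
eef_pos: [0.4918, 0.1323, 0.0418]
eef_rot: [-3.141, -0.001, -0.03]
force: [0.7, -0.1, 1.7]
gripper_width: 0.0417
grip_force: 25.8
```

arm_command(
  motion=[
    {"linear": [0,0,0.03],"rotation": [0,0,0]},
    {"linear": [0,0,0],"rotation": [0,0,0]},
    {"linear": [0,0,0],"rotation": [0,0,0]},
  ],
)

```text
time: 14.48
eef_pos: [0.4924, 0.1325, 0.0415]
eef_rot: [-3.141, -0.002, -0.03]
force: [-0.7, 0.2, 6.5]
gripper_width: 0.0411
grip_force: 25.5
```

arm_command(
  motion=[
    {"linear": [0,0,0],"rotation": [0,0,0]},
    {"linear": [0,0,0],"rotation": [0,0,0]},
    {"linear": [0,0,0],"rotation": [0,0,0]},
    {"linear": [0,0,0],"rotation": [0,0,0]},
    {"linear": [0,0,0],"rotation": [0,0,0]},
  ],
  hand=0.75,
)

```text
time: 14.9
eef_pos: [0.4907, 0.1319, 0.0397]
eef_rot: [3.141, 0.001, -0.03]
force: [0.3, 1.0, 0.8]
gripper_width: 0.064
grip_force: 0.0
```

arm_command(
  motion=[
    {"linear": [0,0,-0.4],"rotation": [0,0,0]},
    {"linear": [0,0,-0.8],"rotation": [0,0,0]},
    {"linear": [0,0,-0.9],"rotation": [0,0,0]},
    {"linear": [0,0,-0.9],"rotation": [0,0,0]},
    {"linear": [0,0,-0.9],"rotation": [0,0,0]},
    {"linear": [0,0,-0.9],"rotation": [0,0,0]},
    {"linear": [0,0,-0.9],"rotation": [0,0,0]},
    {"linear": [0,0,-0.9],"rotation": [0,0,0]},
    {"linear": [0,0,-0.9],"rotation": [0,0,0]},
    {"linear": [0,0,0],"rotation": [0,0,0]},
  ],
)

```text
time: 15.73
eef_pos: [0.4951, 0.1338, 0.3486]
eef_rot: [-3.138, -0.015, -0.03]
force: [0.5, 1.2, 1.2]
gripper_width: 0.0641
grip_force: 0.0
```

arm_command(
  motion=[
    {"linear": [0.5,0.4,0],"rotation": [0,0,0]},
    {"linear": [0.8,0.55,0],"rotation": [0,0,0]},
    {"linear": [0.8,0.55,0],"rotation": [0,0,0]},
    {"linear": [0.8,0.55,0],"rotation": [0,0,0]},
    {"linear": [0.8,0.55,0],"rotation": [0,0,0]},
    {"linear": [0.8,0.55,0],"rotation": [0,0,0]},
    {"linear": [0,0,0],"rotation": [0,0,0]},
    {"linear": [0,0,0],"rotation": [0,0,0]},
    {"linear": [0,0,0],"rotation": [0,0,0]},
  ],
  hand=0,
)

```text
time: 16.48
eef_pos: [0.6667, 0.0012, 0.3388]
eef_rot: [-3.14, 0.002, -0.03]
force: [0.4, 0.5, -0.8]
gripper_width: -0.0005
grip_force: 0.0
```

```bash
python3 chk.py t4; python3 - <<'E'
from h import *
T=np.load('pics/t4.npz');PT=cloud(cam('top'),T['d']);i,d=eyes.grab_frame('scene');PS=cloud(cam('scene'),d);np.savez('pics/s4',i=i,d=d)
A=np.array([.5205,.0815]);R=Ro.from_euler('z',-.03).as_matrix()[:2,:2]
for n,P in(('t',PT),('s',PS)):
    q=P.reshape(-1,3);xy=(q[:,:2]-A)@R
    for y0,y1 in((-.118,-.06),(0.06,.11)):
        m=(xy[:,1]>y0)&(xy[:,1]<y1)&(q[:,2]>.16)&(q[:,2]<.335)&(xy[:,0]>.04)&(xy[:,0]<.2)
        for z in np.arange(.17,.33,.03):
            k=m&(abs(q[:,2]-z)<.01)
            if k.sum()>3: print(n,y0,round(z,2),k.sum(),'x',np.percentile(xy[k,0],[2,50,98]).round(4))
        print('zmax',np.percentile(q[m,2],99).round(3))
E
```

```text
slot -0.05 n 0 tip chest xy None zmax None
slot 0.05 n 257 tip chest xy [-0.0297  0.0518] zmax 0.116
tcp [0.6667 0.0012 0.3388] dB [-2.85  8.02  3.73]Traceback (most recent call last):
  File "<stdin>", line 11, in <module>
    return _quantile_unchecked(
        a, q, axis, out, overwrite_input, method, keepdims, weights)
    return _ureduce(a,
                    func=_quantile_ureduce_func,
    ...<5 lines>...
                    overwrite_input=overwrite_input,
                    method=method)
    r = func(a, **kwargs)
    result = _quantile(arr,
                       quantiles=q,
    ...<2 lines>...
                       out=out,
                       weights=wgt)
    slices_having_nans = np.isnan(arr[-1, ...])
                                  ~~~^^^^^^^^^
IndexError: index -1 is out of bounds for axis 0 with size 0
```

```bash
python3 - <<'E'
from h import *
A=np.array([.5205,.0815]);R=Ro.from_euler('z',-.03).as_matrix()[:2,:2]
for n in('scene','top'):
    P=cloud(cam(n),np.load(f'pics/{n}.npz')['d']);q=P.reshape(-1,3);xy=(q[:,:2]-A)@R
    m=(xy[:,1]>-.115)&(xy[:,1]<-.055)&(xy[:,0]>.04)&(xy[:,0]<.2)
    for z in np.arange(.15,.34,.03):
        k=m&(abs(q[:,2]-z)<.01)
        if k.sum()>3: print(n,round(z,2),k.sum(),'x',np.percentile(xy[k,0],[2,50,98]).round(4))
W=np.array([.6667,.0012]);print('tcp chest',(W-A)@R)
E
```

```text
scene 0.15 117 x [0.0986 0.1015 0.1157]
scene 0.18 96 x [0.1007 0.1024 0.1039]
scene 0.21 103 x [0.1035 0.105  0.1062]
scene 0.24 116 x [0.1061 0.1077 0.1089]
scene 0.27 117 x [0.1086 0.1103 0.112 ]
scene 0.3 145 x [0.1115 0.1132 0.1148]
scene 0.33 25 x [0.1021 0.1065 0.1143]
top 0.15 50 x [0.0878 0.0892 0.0904]
top 0.18 55 x [0.0905 0.0916 0.0931]
top 0.21 59 x [0.0924 0.0943 0.0955]
top 0.24 66 x [0.0955 0.0969 0.0981]
top 0.27 65 x [0.0982 0.0994 0.1009]
top 0.3 76 x [0.1008 0.1019 0.1034]
top 0.33 34 x [0.1028 0.1086 0.1163]
tcp chest [ 0.14854285 -0.07587853]
```

arm_command(
  motion=[
    {"linear": [0,0,0.6],"rotation": [0,0,0]},
    {"linear": [0,0,0.6],"rotation": [0,0,0]},
    {"linear": [0,0,0.52],"rotation": [0,0,0]},
    {"linear": [0,0,0],"rotation": [0,0,0]},
    {"linear": [-0.2,0,0],"rotation": [0,0,0]},
    {"linear": [-0.2,0,0],"rotation": [0,0,0]},
    {"linear": [-0.2,0,0],"rotation": [0,0,0]},
    {"linear": [-0.3,0,0],"rotation": [0,0,0]},
    {"linear": [-0.3,0,0],"rotation": [0,0,0]},
    {"linear": [-0.37,0,0.02],"rotation": [0,0,0]},
    {"linear": [-0.36,0,0.08],"rotation": [0,0,0]},
    {"linear": [-0.36,0,0.12],"rotation": [0,0,0]},
  ],
)

```text
time: 17.58
eef_pos: [0.5788, 0.0042, 0.2665]
eef_rot: [-3.141, -0.013, -0.03]
force: [4.5, 0.5, 2.5]
gripper_width: 0.0003
grip_force: 2.3
```

arm_command(
  motion=[
    {"linear": [-0.34,0,0.16],"rotation": [0,0,0]},
    {"linear": [-0.33,0,0.19],"rotation": [0,0,0]},
    {"linear": [-0.3,0,0.22],"rotation": [0,0,0]},
    {"linear": [-0.29,0,0.23],"rotation": [0,0,0]},
    {"linear": [-0.25,0,0.28],"rotation": [0,0,0]},
    {"linear": [-0.23,0,0.3],"rotation": [0,0,0]},
    {"linear": [-0.2,0,0.33],"rotation": [0,0,0]},
    {"linear": [-0.16,0,0.35],"rotation": [0,0,0]},
    {"linear": [0,0,0],"rotation": [0,0,0]},
  ],
)

```text
time: 18.33
eef_pos: [0.4891, 0.0061, 0.1796]
eef_rot: [3.14, 0.002, -0.029]
force: [0.0, -0.5, -0.8]
gripper_width: 0.0
grip_force: 0.0
```

arm_command(
  motion=[
    {"linear": [-0.11,0,0.35],"rotation": [0,0,0]},
    {"linear": [-0.11,0,0.35],"rotation": [0,0,0]},
    {"linear": [-0.05,0,0.35],"rotation": [0,0,0]},
    {"linear": [0,0,0.2],"rotation": [0,0,0]},
    {"linear": [0,0,0],"rotation": [0,0,0]},
  ],
)

```text
time: 18.75
eef_pos: [0.4803, 0.0063, 0.1297]
eef_rot: [3.141, 0.001, -0.03]
force: [-0.7, -0.0, 0.0]
gripper_width: 0.0002
grip_force: 0.0
```

```bash
python3 - <<'E'
from h import *
A=np.array([.5205,.0815]);R=Ro.from_euler('z',-.03).as_matrix()[:2,:2]
i,d=eyes.grab_frame('scene');P=cloud(cam('scene'),d);q=P.reshape(-1,3);xy=(q[:,:2]-A)@R
for y0,y1 in((-.115,-.06),(-.02,.02),(.1,.115)):
  for x in np.arange(-.12,.13,.02):
    k=(xy[:,1]>y0)&(xy[:,1]<y1)&(abs(xy[:,0]-x)<.006)&(d.ravel()>0)
    if k.sum()>3: print(y0,round(x,2),k.sum(),np.percentile(q[k,2],[5,50,95]).round(3))
cv2.imwrite('pics/s5.png',cv2.resize(i[130:330,270:510],(720,600),interpolation=2)[...,::-1])
E
```

```text
-0.115 -0.12 226 [0.135 0.579 0.586]
-0.115 -0.1 264 [0.135 0.563 0.57 ]
-0.115 -0.08 282 [0.144 0.546 0.554]
-0.115 -0.06 309 [0.143 0.529 0.537]
-0.115 -0.04 581 [0.143 0.382 0.522]
-0.115 -0.02 998 [0.142 0.355 0.507]
-0.115 0.0 1108 [0.141 0.419 0.491]
-0.115 0.02 106 [0.138 0.14  0.142]
-0.115 0.04 100 [0.137 0.139 0.141]
-0.115 0.06 107 [0.135 0.138 0.14 ]
-0.115 0.08 118 [0.135 0.139 0.141]
-0.115 0.1 124 [0.134 0.14  0.143]
-0.115 0.12 128 [0.134 0.137 0.14 ]
-0.02 -0.08 4 [0.145 0.146 0.147]
-0.02 -0.06 48 [0.142 0.143 0.146]
-0.02 -0.04 34 [0.148 0.165 0.236]
-0.02 -0.02 110 [0.143 0.151 0.167]
-0.02 0.0 63 [0.139 0.141 0.143]
-0.02 0.02 67 [0.138 0.14  0.142]
-0.02 0.04 67 [0.136 0.139 0.141]
-0.02 0.06 71 [0.135 0.138 0.14 ]
-0.02 0.08 79 [0.134 0.137 0.139]
-0.02 0.1 75 [0.133 0.136 0.139]
-0.02 0.12 71 [0.133 0.136 0.138]
0.1 -0.12 18 [0.135 0.136 0.139]
0.1 -0.1 20 [0.135 0.137 0.139]
0.1 -0.08 14 [0.143 0.145 0.147]
0.1 -0.06 12 [0.142 0.144 0.146]
0.1 -0.04 4 [0.165 0.167 0.167]
0.1 -0.02 21 [0.142 0.145 0.161]
0.1 0.0 21 [0.139 0.141 0.143]
0.1 0.02 22 [0.137 0.14  0.142]
0.1 0.04 25 [0.137 0.139 0.142]
0.1 0.06 22 [0.136 0.137 0.141]
0.1 0.08 24 [0.136 0.137 0.139]
0.1 0.1 19 [0.134 0.136 0.139]
0.1 0.12 23 [0.135 0.136 0.138]
```

View pics/s5.png

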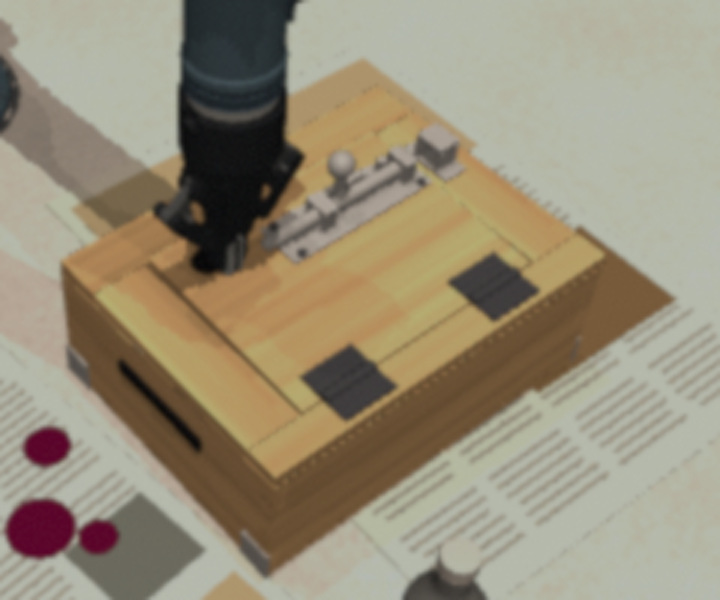

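Scene crop: the lid is almost shut, its free edge about 9 mm proud. The bolt and upright knob are at (340,160) and the keeper at (437,148). I press on.

arm_command(
  motion=[
    {"linear": [0,0,0.12],"rotation": [0,0,0]},
    {"linear": [0,0,0.1],"rotation": [0,0,0]},
    {"linear": [0,0,0.06],"rotation": [0,0,0]},
    {"linear": [0,0,0],"rotation": [0,0,0]},
    {"linear": [0,0,0],"rotation": [0,0,0]},
  ],
)

```text
time: 19.22
eef_pos: [0.4823, 0.0063, 0.1221]
eef_rot: [3.14, -0.002, -0.03]
force: [-5.6, -0.7, 17.6]
gripper_width: 0.0001
grip_force: 8.5
```

arm_command(
  motion=[
    {"linear": [0,0,-0.4],"rotation": [0,0,0]},
    {"linear": [0,0,-0.9],"rotation": [0,0,0]},
    {"linear": [0,0,-0.9],"rotation": [0,0,0]},
    {"linear": [0,0,-0.9],"rotation": [0,0,0]},
    {"linear": [0,0,-0.4],"rotation": [0,0,0]},
    {"linear": [0,0,0],"rotation": [0,0,0]},
    {"linear": [0,0,0],"rotation": [0,0,0]},
    {"linear": [0,0,0],"rotation": [0,0,0]},
  ],
)

```text
time: 19.88
eef_pos: [0.4801, 0.0061, 0.2577]
eef_rot: [3.141, 0.002, -0.03]
force: [-0.1, -0.0, -0.2]
gripper_width: 0.0
grip_force: 0.0
```

```bash
cat > k.py <<'E'
from h import *
A=np.array([.5205,.0815]);R=Ro.from_euler('z',-.03).as_matrix()[:2,:2]
o=get_obs();t=np.array(o['eef_pos']);print('tcp chest',((t[:2]-A)@R).round(4),t[2].round(4))
for n in('wrist','scene','top'):
    o=get_obs();i,d=eyes.grab_frame(n);P=cloud(cam(n,o),d);q=P.reshape(-1,3);xy=(q[:,:2]-A)@R;ok=d.ravel()>0
    k=ok&(q[:,2]>.168)&(q[:,2]<.205)&(xy[:,0]>-.09)&(xy[:,0]<0)&(xy[:,1]>0)&(xy[:,1]<.11)
    if k.sum()>5: print(n,'knob',k.sum(),xy[k].mean(0).round(4),'x',np.percentile(xy[k,0],[3,97]).round(4),'y',np.percentile(xy[k,1],[3,97]).round(4),'z',q[k,2].max().round(4))
    k=ok&(q[:,2]>.139)&(q[:,2]<.17)&(xy[:,0]>-.09)&(xy[:,0]<-.05)&(xy[:,1]>.02)&(xy[:,1]<.11)
    if k.sum()>5: print(n,'flat?',k.sum(),xy[k].mean(0).round(4),q[k,2].mean().round(4),q[k,2].max().round(4))
    for x in(-.075,-.065,0,.05,-.1,):
        k=ok&(abs(xy[:,0]-x)<.006)&(xy[:,1]>-.1)&(xy[:,1]<-.0)&(q[:,2]<.2)
        if k.sum()>5: print('   lid z at',x,np.median(q[k,2]).round(4),end=';')
    print()
E
python3 k.py
```

```text
tcp chest [-0.0381 -0.0766] 0.2577
wrist knob 911 [-0.0337  0.0273] x [-0.0434 -0.0257] y [0.0198 0.0367] z 0.1975
wrist flat? 41 [-0.0513  0.091 ] 0.1396 0.1406
   lid z at -0.075 0.1352;   lid z at -0.065 0.1353;   lid z at 0 0.1351;   lid z at 0.05 0.135;   lid z at -0.1 0.1353;
scene knob 79 [-0.0323  0.0269] x [-0.0419 -0.0258] y [0.0197 0.0366] z 0.1991
scene flat? 9 [-0.0594  0.0735] 0.1396 0.1404
   lid z at -0.075 0.1361;   lid z at -0.065 0.1363;   lid z at 0 0.1363;   lid z at 0.05 0.1359;   lid z at -0.1 0.136;
top flat? 26 [-0.0663  0.0733] 0.1401 0.1423
   lid z at 0.05 0.1354;
```

The lid is flush: 135–136 mm everywhere. The knob measures chest (-34, 28) mm, top at 197 mm. I set the closed fingertips beside it on the -y side.

arm_command(
  motion=[
    {"linear": [0.05,-0.8,0],"rotation": [0,0,0]},
    {"linear": [0.05,-0.8,0],"rotation": [0,0,0]},
    {"linear": [0,0,0.7],"rotation": [0,0,0]},
    {"linear": [0,0,0.8],"rotation": [0,0,0]},
    {"linear": [0,0,0.7],"rotation": [0,0,0]},
    {"linear": [0,0,0.3],"rotation": [0,0,0]},
    {"linear": [0,0,0],"rotation": [0,0,0]},
    {"linear": [0,0,0],"rotation": [0,0,0]},
    {"linear": [0,0,0],"rotation": [0,0,0]},
  ],
)

```text
time: 20.78
eef_pos: [0.4881, 0.0703, 0.1601]
eef_rot: [-3.141, -0.002, -0.03]
force: [0.1, 0.2, 0.5]
gripper_width: 0.0003
grip_force: 0.0
```

arm_command(
  motion=[
    {"linear": [0,-0.2,0],"rotation": [0,0,0]},
    {"linear": [0,-0.2,0],"rotation": [0,0,0]},
    {"linear": [0,-0.2,0],"rotation": [0,0,0]},
    {"linear": [0,-0.2,0],"rotation": [0,0,0]},
    {"linear": [0,-0.2,0],"rotation": [0,0,0]},
    {"linear": [0,-0.2,0],"rotation": [0,0,0]},
    {"linear": [0,-0.1,0],"rotation": [0,0,0]},
    {"linear": [0,0,0],"rotation": [0,0,0]},
    {"linear": [0,0,0],"rotation": [0,0,0]},
  ],
)

```text
time: 21.53
eef_pos: [0.4876, 0.1234, 0.1584]
eef_rot: [-3.14, 0.001, -0.029]
force: [0.2, 0.0, -0.1]
gripper_width: -0.0005
grip_force: 0.0
```

```bash
python3 k.py | grep -v lid
```

```text
tcp chest [-0.0341  0.0409] 0.1584
wrist knob 4520 [-0.0286  0.0516] x [-0.0385 -0.0236] y [0.028  0.0724] z 0.205
scene knob 148 [-0.0289  0.044 ] x [-0.0389 -0.0234] y [0.0254 0.0694] z 0.2047
top flat? 7 [-0.0602  0.0252] 0.14 0.1409
```

arm_command(
  motion=[
    {"linear": [0,-0.12,0],"rotation": [0,0,0]},
    {"linear": [0,-0.12,0],"rotation": [0,0,0]},
    {"linear": [0,-0.12,0],"rotation": [0,0,0]},
    {"linear": [0,0,0],"rotation": [0,0,0]},
    {"linear": [0,0,0],"rotation": [0,0,0]},
  ],
)

```text
time: 22.1
eef_pos: [0.4882, 0.1332, 0.1582]
eef_rot: [3.136, 0.003, -0.032]
force: [-1.6, -5.9, 0.8]
gripper_width: 0.0004
grip_force: 3.3
```

arm_command(
  motion=[
    {"linear": [0,-0.1,0],"rotation": [0,0,0]},
    {"linear": [0,0,0],"rotation": [0,0,0]},
    {"linear": [0,0,0],"rotation": [0,0,0]},
  ],
)

```text
time: 22.35
eef_pos: [0.4881, 0.1335, 0.1581]
eef_rot: [3.131, 0.004, -0.034]
force: [-2.8, -12.0, 4.8]
gripper_width: 0.0
grip_force: 6.0
```

arm_command(
  motion=[
    {"linear": [0,0.25,0],"rotation": [0,0,0]},
    {"linear": [0,0.25,-0.3],"rotation": [0,0,0]},
    {"linear": [0,0,-0.9],"rotation": [0,0,0]},
    {"linear": [0,0,-0.8],"rotation": [0,0,0]},
    {"linear": [0,0,0],"rotation": [0,0,0]},
    {"linear": [0,0,0],"rotation": [0,0,0]},
  ],
)

```text
time: 22.85
eef_pos: [0.4904, 0.1226, 0.2416]
eef_rot: [-3.139, -0.007, -0.029]
force: [0.1, 0.1, 0.0]
gripper_width: -0.0001
grip_force: 0.0
```

```bash
python3 k.py
```

```text
tcp chest [-0.0314  0.0401] 0.2416
wrist knob 928 [-0.0335  0.0726] x [-0.0434 -0.0258] y [0.0638 0.082 ] z 0.1974
wrist flat? 36 [-0.0514  0.0913] 0.1396 0.1406
   lid z at -0.075 0.1352;   lid z at -0.065 0.1353;   lid z at 0 0.1351;   lid z at 0.05 0.135;   lid z at -0.1 0.1352;
scene knob 78 [-0.0326  0.0703] x [-0.0419 -0.0249] y [0.0636 0.0782] z 0.1981
scene flat? 9 [-0.0663  0.0632] 0.1395 0.1407
   lid z at -0.075 0.1366;   lid z at -0.065 0.1361;   lid z at 0 0.1363;   lid z at 0.05 0.136;   lid z at -0.1 0.1364;
top flat? 8 [-0.0694  0.0395] 0.1403 0.144
   lid z at -0.075 0.1353;   lid z at -0.065 0.1357;   lid z at 0 0.1354;   lid z at 0.05 0.1354;   lid z at -0.1 0.1354;
```

The knob travelled 45 mm, so the bolt is home. Now I go behind the knob on the +x side.

arm_command(
  motion=[
    {"linear": [0.45,-0.42,0],"rotation": [0,0,0]},
    {"linear": [0.4,-0.4,0],"rotation": [0,0,0]},
    {"linear": [0,0,0],"rotation": [0,0,0]},
    {"linear": [0,0,0.6],"rotation": [0,0,0]},
    {"linear": [0,0,0.8],"rotation": [0,0,0]},
    {"linear": [0,0,0.6],"rotation": [0,0,0]},
    {"linear": [0,0,0],"rotation": [0,0,0]},
    {"linear": [0,0,0],"rotation": [0,0,0]},
    {"linear": [0,0,0],"rotation": [0,0,0]},
  ],
)

```text
time: 23.75
eef_pos: [0.5235, 0.1526, 0.1594]
eef_rot: [-3.141, -0.0, -0.03]
force: [0.3, 0.5, 0.2]
gripper_width: 0.0002
grip_force: 0.0
```

arm_command(
  motion=[
    {"linear": [-0.2,0,0],"rotation": [0,0,0]},
    {"linear": [-0.2,0,0],"rotation": [0,0,0]},
    {"linear": [-0.2,0,0],"rotation": [0,0,0]},
    {"linear": [-0.2,0,0],"rotation": [0,0,0]},
    {"linear": [-0.2,0,0],"rotation": [0,0,0]},
    {"linear": [-0.2,0,0],"rotation": [0,0,0]},
    {"linear": [0,0,0],"rotation": [0,0,0]},
    {"linear": [0,0,0],"rotation": [0,0,0]},
  ],
)

```text
time: 24.42
eef_pos: [0.474, 0.1537, 0.1587]
eef_rot: [3.141, 0.001, -0.03]
force: [-0.2, 0.2, 0.4]
gripper_width: 0.0002
grip_force: 0.0
```

```bash
python3 k.py|grep -v lid
```

```text
tcp chest [-0.0487  0.0708] 0.1587
wrist knob 2313 [-0.0404  0.0698] x [-0.0431 -0.0381] y [0.0571 0.0825] z 0.2049
wrist flat? 32 [-0.0514  0.0967] 0.1432 0.1594
scene knob 110 [-0.0453  0.0648] x [-0.0699 -0.0375] y [0.055  0.0826] z 0.2049
scene flat? 35 [-0.061   0.0626] 0.1578 0.1699
top flat? 31 [-0.0744  0.0526] 0.1422 0.1697
```

Handle well over. I move on over the knob, then press down.

arm_command(
  motion=[
    {"linear": [-0.25,0,0],"rotation": [0,0,0]},
    {"linear": [-0.25,0,0],"rotation": [0,0,0]},
    {"linear": [0,0,0.12],"rotation": [0,0,0]},
    {"linear": [0,0,0.12],"rotation": [0,0,0]},
    {"linear": [0,0,0.1],"rotation": [0,0,0]},
    {"linear": [0,0,0],"rotation": [0,0,0]},
    {"linear": [0,0,0],"rotation": [0,0,0]},
    {"linear": [0,0,0],"rotation": [0,0,0]},
  ],
)

```text
time: 25.23
eef_pos: [0.4545, 0.1545, 0.1454]
eef_rot: [3.141, 0.002, -0.03]
force: [-4.5, -1.0, 7.7]
gripper_width: 0.0002
grip_force: 3.8
```

arm_command(
  motion=[
    {"linear": [0,0,0.06],"rotation": [0,0,0]},
    {"linear": [0,0,0],"rotation": [0,0,0]},
    {"linear": [0,0,0],"rotation": [0,0,0]},
  ],
)

```text
time: 25.48
eef_pos: [0.4546, 0.1547, 0.1447]
eef_rot: [3.14, 0.003, -0.03]
force: [-7.9, -2.2, 17.6]
gripper_width: -0.0
grip_force: 8.9
```

arm_command(
  motion=[
    {"linear": [0,0,-0.5],"rotation": [0,0,0]},
    {"linear": [0,0,-0.9],"rotation": [0,0,0]},
    {"linear": [0,0,-0.9],"rotation": [0,0,0]},
    {"linear": [0,0.6,-0.6],"rotation": [0,0,0]},
    {"linear": [0,0.9,0],"rotation": [0,0,0]},
    {"linear": [0,0.9,0],"rotation": [0,0,0]},
    {"linear": [0,0,0],"rotation": [0,0,0]},
    {"linear": [0,0,0],"rotation": [0,0,0]},
    {"linear": [0,0,0],"rotation": [0,0,0]},
  ],
)

```text
time: 26.23
eef_pos: [0.4523, 0.0584, 0.2582]
eef_rot: [-3.141, 0.001, -0.031]
force: [0.5, 0.1, -0.7]
gripper_width: -0.0
grip_force: 0.0
```

```bash
python3 k.py; python3 - <<'E'
from h import *
i,d=eyes.grab_frame('wrist');cv2.imwrite('pics/f.png',i[...,::-1])
E
```

```text
tcp chest [-0.0674 -0.0252] 0.2582
wrist flat? 811 [-0.0638  0.0717] 0.1535 0.16
   lid z at -0.075 0.1351;   lid z at -0.065 0.1352;   lid z at 0 0.1351;   lid z at 0.05 0.135;   lid z at -0.1 0.1352;
scene flat? 75 [-0.0645  0.0711] 0.1529 0.163
   lid z at -0.075 0.1363;   lid z at -0.065 0.1363;   lid z at 0 0.1358;   lid z at 0.05 0.1361;   lid z at -0.1 0.1358;
   lid z at -0.075 0.1351;   lid z at -0.065 0.1351;   lid z at 0 0.1352;   lid z at 0.05 0.1355;   lid z at -0.1 0.1354;
```

View pics/f.png

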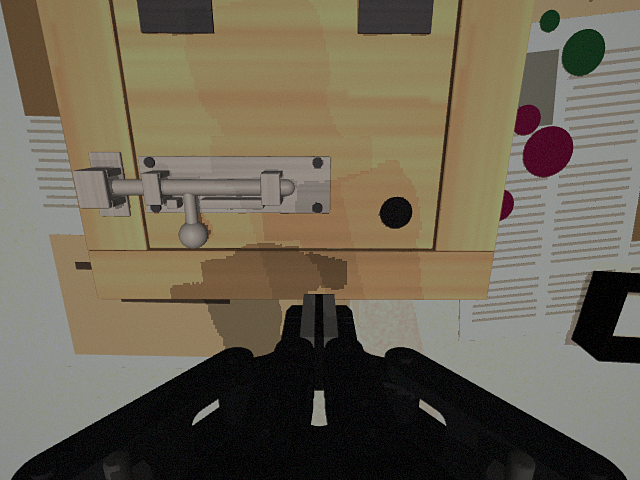

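The wrist view shows the rod in the keeper at (95,187), the handle flat in its notch with the knob at (194,235) and its top at 160 mm, and the lid flush. The robot is clear, so I hand in.

```bash
python3 -c "
from plant import env
print(env.finish_job())"
```

```text
the job is handed in; nothing more can be done
None
```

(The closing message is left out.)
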